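# Slide the short coverslip box out of the row and dock it

## Robot

A 6-joint arm with a two-finger parallel gripper is mounted at the origin on the work surface. World frame = base frame: x ahead of the robot, y to its left, z up, the work surface at z = 0. Lengths are in m, angles in degrees, forces in N, time in s.
With the tool pointing down it reaches from about 0.3 to 1 m from the base axis. Payload 5.1 kg.
Tool frame: the origin (TCP) lies midway between the tips of the shut fingers; the grasp point (between the pads) lies 19 mm behind it; z points along the fingers, y is the line along which they close (so a half turn about z gives the same grasp; the last joint's range is limited). The gripper opens to 95 mm and grips with 3 to 60 N. Pads are 20 mm wide; open, the fingers measure 119 mm over their backs; the gripper's body (75 mm by 180 mm) begins 59 mm behind the grasp point.
Start: joints at [71.184, 7.093, 94.555, -0, 78.352, -4.733], TCP at [0.158, 0.63, 0.215] pointing down, gripper open.
Joint ranges: [-149.61, 149.61], [-58.7, 133.49], [1.44, 155.28], [-77.14, 257.14], [18.33, 153.61], [-166.67, 166.67]. Speed limits (degrees/s): [147.25, 147.25, 180, 180, 180, 180].

## Interface

Orientations are given as a 3x3 rotation matrix whose columns are the frame's x, y, z axes.
In Python, from cell import arm gives the robot as it stands. The module is installed in compiled form; this text tells all that it offers. Calls block until the motion is done:
- arm.move_to(position, orientation): joint-space move of the TCP to a pose.
- arm.movel(position, orientation=None, vel=0.15): straight line of the TCP; orientation=None keeps the orientation; vel is the mean speed in m/s.
- arm.move_joints(angles): joint-space move.
- arm.gripper_open() and arm.grasp(force=None): open the fingers fully, or close them until they stop; force is the grip in N (None keeps the last).
- arm.hold(seconds).
- arm.inverse_kinematics(position, orientation): joint angles nearest the present ones, or None.
- arm.read_camera(name): name is "scene" or "top"; returns a dict with "image" (384x512x3 uint8, red, green, blue), "fx", "fy", "cx", "cy" (pixels), "D" ([k1, k2, p1, p2, k3] as OpenCV has them; the pictures are not rectified), "rvec" (rotation vector, rad) and "tvec" (3), from world to camera coordinates, as OpenCV has them. Camera axes: x right, y down, z forward; pixel columns grow to the right and rows downward; lengths in m; the calibration is good to about 2 mm. A picture is of the moment at which its call begins. There is no depth.
A pose or a line that the arm cannot do raises arm.Unreachable and nothing moves.
- arm.close_job(): hands the job in; it is judged then, once.
Readings, each from a call of its own:
- arm.get_time(): time.
- arm.get_joint_pos(): joint angles.
- arm.get_qd(): joint speeds.
- arm.get_effort(): joint torques, N m.
- arm.get_eef_pos(): TCP position.
- arm.get_eef_rot(): TCP orientation.
- arm.get_wrist_force(): force on the tool from outside, world axes, zero at the start.
- arm.get_moment(): the same for the moment, N m.
- arm.get_gripper_width(): opening from 0.0 (shut) to 1.0 (fully open).
- arm.get_grasp_force(): force on a finger pad.
Only numpy, scipy, OpenCV 4.12 (cv2) and the standard library are available. Lean on these libraries where they do the work, as an engineer would, in place of code of your own. Each camera call takes 0.05 s, during which the arm holds its last target. There are 200 camera calls.

## Task

One of the five white coverslip boxes standing side by side in the grey tray is shorter than the others: press lightly on its lid with a fingertip, slide it flat out of the open front of the row until it is clear of the others, without lifting it out of the row and without disturbing its neighbours. Then pick it up and set it gently down flat in the pocket of the steel dock, and let go. There is thin glass inside, so never press or squeeze the box hard, and leave the other things on the bench where they are.

Things in the scene. Friction and masses are not known exactly. Their poses are not given: they have to be found in the camera images.
- short_box: The short coverslip box: white plastic, 56 long (x) x 36 wide (y) x 20 high (z), flat lid, 30 to 65 g. Origin on its underside, on the centre line, 36 mm from its rear (+x) end and 20 mm from its front end. It starts in any of the five places of the row, rear end at the tray's rear wall, its front 16 mm behind its neighbours' fronts. Friction on the tray about 0.25, more under the pads.
- short_lid (a point): Centre of its lid (top face). Thin glass: cracks if pressed onto the tray with over 12 N, into the dock with over 25 N, or squeezed with over 40 N (both pads added). 4 to 8 N of pressing slides it; 3 to 10 N of grip lifts it. The lid is stiff, about 12 N per mm: feel for it in steps of 0.2 mm. The fingertip creeps ahead on the lid by up to a quarter of its travel: watch the box, press again.
- tray: Fixed grey tray. Origin on the bench under the row's centre; x points to its rear wall, y along the row. Level floor, top 5 mm above the bench, from x = -138 to +38 mm, open at the front. The row of boxes fills y = -91 to +91 between side walls (x = -37 to +37), against a rear wall 34 mm thick with its face at x = +37.5; walls 28 mm high. Long boxes' fronts at x = -36. Lids 25 mm above the bench.
- long_a: Long coverslip box, white, 72 (x) x 36 (y) x 20 mm high, 45 g; origin at the centre of its underside. Loose, touching its neighbours in the row; not to be moved.
- long_b: As long_a.
- long_c: As long_a.
- long_d: As long_a.
- dock: Fixed steel dock, 80 (x) x 60 (y) mm outside and 12 mm high, with a rectangular pocket open to the top, 60 (x) x 40 (y) mm and 6 mm deep, floor 6 mm above the bench. Origin on the bench under the pocket's centre. The box lies in it lengthwise along x, either way round, with 2 mm of play all round.
- dock_floor (a point): Centre of the pocket's floor; axes as the dock's.
- jar: Bystander: amber jar with black lid, 52 mm across, 75 mm high; origin at the centre of its underside.
- cup: Bystander: clear open specimen cup, 64 mm across the rim, 60 mm high; origin at the centre of its underside.
- pen: Bystander: marker pen lying on the bench, 130 mm long along its x, 14 mm thick; origin on the bench below it.

How it is judged (in metres and radians):
On the way:
1. the short box has been slid out in front of the row: its rear end at least 6 mm clear of the long boxes' fronts, still lying flat on the tray floor (x of short_lid in the frame of tray between -0.135 and -0.07 m and z of short_lid in the frame of tray between 0.022 and 0.027 m and angle between short_box's own z axis and vertical below 0.08 rad), for 0.2 s.
At the end, for the whole second after the job is handed in: The short box lies flat on the floor of the dock's pocket (lid centre within 5 mm of the pocket's centre and at most 2.5 mm too high, lengthwise within 0.15 rad, tilted less than 0.06 rad), at rest and let go (horizontal distance between short_lid and dock_floor below 0.005 m and z of short_lid in the frame of dock_floor between 0.017 and 0.0225 m and angle between the x axis of short_box and the x axis of dock, either way round below 0.15 rad and angle between short_box's own z axis and vertical below 0.06 rad and linear speed of short_box below 0.02 m/s and contact force between the fingers and short_box below 0.05 N); the robot touches nothing.
It fails at once if the short box pressed onto the tray with more than 12 N or into the dock with more than 25 N, or squeezed by the fingers with more than 40 N in all (contact force between short_box and tray above 12 N or contact force between short_box and dock above 25 N or contact force between the fingers and short_box above 40 N).
It fails at once if a long box shifted by more than 6 mm (distance of any of long_a, long_b, long_c, long_d from where it was at the start of the episode above 0.006 m).
It fails at once if the short box lifted more than 6 mm while still in the row (z of short_lid in the frame of tray between 0.031 and 0.05 m and x of short_lid in the frame of tray between -0.055 and 0.05 m and y of short_lid in the frame of tray between -0.095 and 0.095 m).
It fails at once if the short box dropped or thrown into the dock (over 0.4 m/s close above it) (horizontal distance between short_lid and dock_floor below 0.03 m and z of short_lid in the frame of dock_floor below 0.04 m and linear speed of short_box above 0.4 m/s).
It fails at once if the jar, cup or pen moved by more than 15 mm (distance of any of jar, cup, pen from where it was at the start of the episode above 0.015 m).
It also fails if it takes over 72 s, if anything falls off the work surface, if the arm or the gripper's body presses on something with over 40 N, if the wrist force passes 120 N, or if a joint passes its speed limit or range.

## Working session

There is one attempt and no reset: what is moved stays moved. The work goes in short steps, each a Python script; the robot and the scene stay as the last script left them, time stands still between calls to the robot, and variables do not carry over. Pictures are saved under pics/ and viewed, at most 10 in all, crops included, and the job is handed in when it is done.

```bash
mkdir -p pics
cat > h.py <<'E'
import numpy as np, cv2
from cell import arm
def snap(n,f):
    c=arm.read_camera(n); cv2.imwrite(f,c["image"][:,:,::-1]); return c
def ray(c,px):
    K=np.array([[c["fx"],0,c["cx"]],[0,c["fy"],c["cy"]],[0,0,1]])
    u=cv2.undistortPoints(np.array(px,float).reshape(-1,1,2),K,np.array(c["D"],float)).reshape(-1,2)
    R=cv2.Rodrigues(np.array(c["rvec"],float))[0]; t=np.array(c["tvec"],float).ravel()
    return -R.T@t, np.c_[u,np.ones(len(u))]@R
def onz(c,px,z):
    o,d=ray(c,px); return o+d*((z-o[2])/d[:,2])[:,None]
def proj(c,P):
    K=np.array([[c["fx"],0,c["cx"]],[0,c["fy"],c["cy"]],[0,0,1]])
    return cv2.projectPoints(np.array(P,float).reshape(-1,3),np.array(c["rvec"],float),np.array(c["tvec"],float),K,np.array(c["D"],float))[0].reshape(-1,2)
def tri(c1,p1,c2,p2):
    o1,d1=ray(c1,[p1]);o2,d2=ray(c2,[p2])
    A=np.c_[d1[0],-d2[0]];s=np.linalg.lstsq(A,o2-o1,rcond=None)[0]
    a=o1+s[0]*d1[0];b=o2+s[1]*d2[0];return (a+b)/2,np.linalg.norm(a-b)
E
python3 - <<'E'
from h import *
import pickle
a=snap("scene","pics/s0.png");b=snap("top","pics/t0.png")
pickle.dump((a,b),open("c0.pkl","wb"))
for c in(a,b):print(ray(c,[[256,192]]),c["fx"],c["D"])
print(arm.get_eef_pos(),arm.get_eef_rot(),arm.get_wrist_force(),arm.get_time())
im=[cv2.resize(c["image"][:,:,::-1],(800,600)) for c in(a,b)]
cv2.imwrite("pics/s0b.png",im[0]);cv2.imwrite("pics/t0b.png",im[1])
E
```

```text
(array([ 1.04717429, -0.53921569,  0.5523209 ]), array([[-0.46034932,  0.68889627, -0.55994784]])) 364.4034920241551 [-0.11247962  0.          0.          0.          0.        ]
(array([0.51348675, 0.06902804, 0.93282051]), array([[ 0.10608452,  0.00696195, -0.99433656]])) 401.10665923590307 [-0.02149694  0.          0.          0.          0.        ]
[0.15801389 0.62991253 0.21353369] [[-9.69946867e-01  2.43316121e-01 -5.83762762e-04]
 [ 2.43316780e-01  9.69945314e-01 -1.74153880e-03]
 [ 1.42473489e-04 -1.83123938e-03 -9.99998313e-01]] [ 1.06377739  1.01700556 -0.21111496] 0.1
```

View pics/s0b.png

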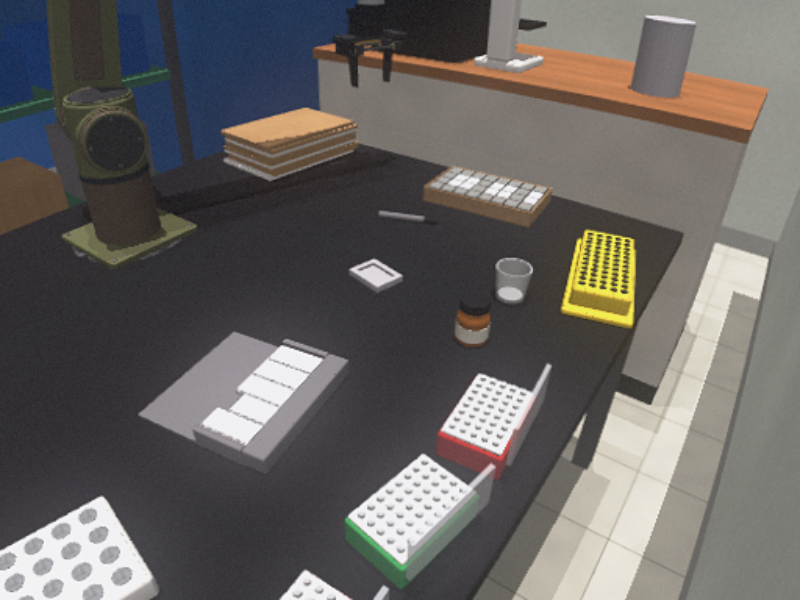

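View pics/t0b.png

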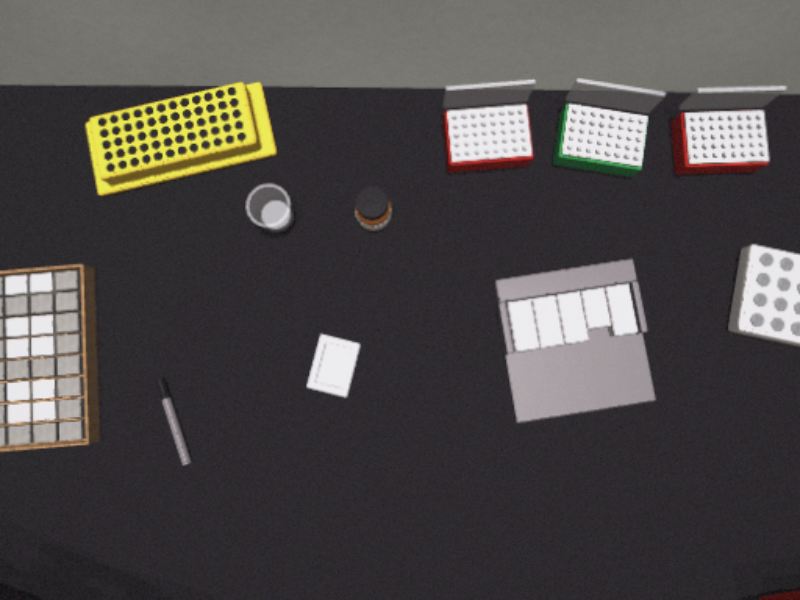

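The scene shows the tray with its open front towards the robot; in the top view the short box is fourth from the left (~(597,308)/800), the dock is at (333,365), the jar at (373,207), the cup at (269,207) and the pen at (175,422). Next, enlarged crops.

Run:
```python
import cv2,numpy as np
t=cv2.imread("pics/t0.png");s=cv2.imread("pics/s0.png")
def z(im,x,y,w,h,k):
    o=cv2.resize(im[y:y+h,x:x+w],None,fx=k,fy=k,interpolation=cv2.INTER_CUBIC)
    for i in range(0,w,10):cv2.putText(o,str(x+i),(i*k,8),0,.3,(0,255,255),1);cv2.line(o,(i*k,10),(i*k,14),(0,255,255),1)
    for i in range(0,h,10):cv2.putText(o,str(y+i),(0,i*k+4),0,.3,(0,255,255),1)
    return o
C=np.zeros((600,800,3),np.uint8)
a=z(t,315,163,105,110,5);C[:550,:525]=a
a=z(t,192,208,45,52,6);C[:312,530:800]=a
cv2.imwrite("pics/tc.png",C)
C=np.zeros((600,800,3),np.uint8)
a=z(s,88,208,140,94,5);C[:470,:700]=a
cv2.imwrite("pics/sc.png",C)
C=z(s,220,160,45,30,12);cv2.imwrite("pics/sd.png",C)
```

```text
(no output)
```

View pics/tc.png

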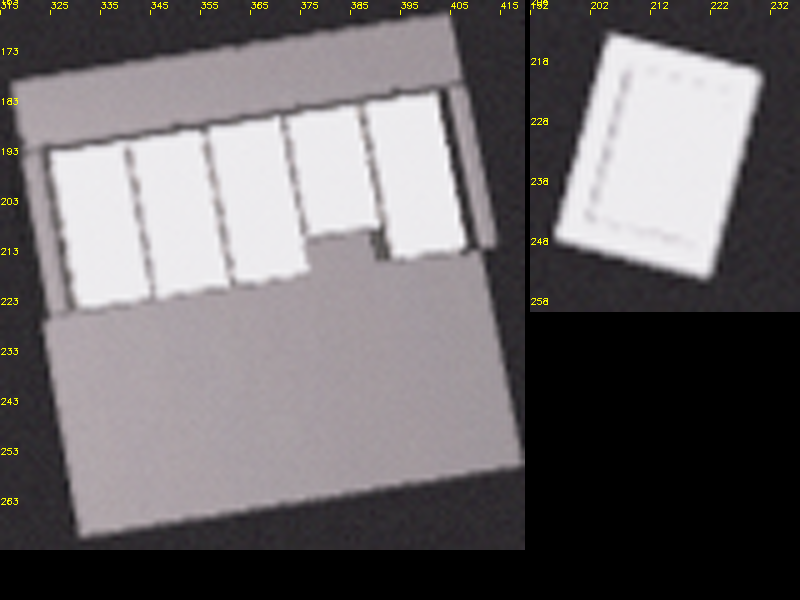

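View pics/sc.png

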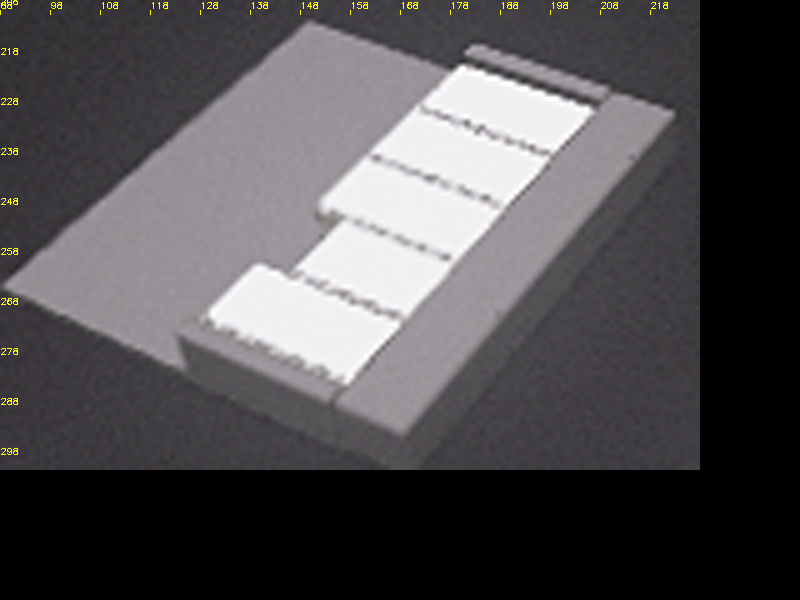

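View pics/sd.png

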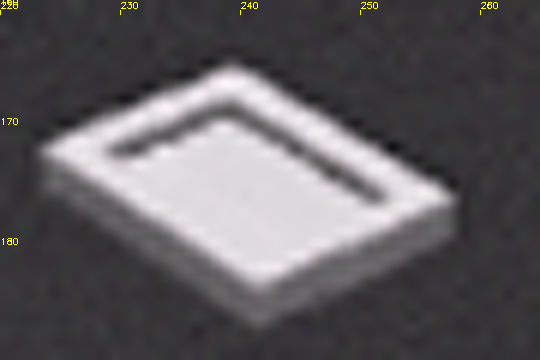

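The crops show every corner needed. The short box has neighbours on both sides and its front is set back. I'll fit the tray and dock poses with both views.

Run:
```python
from h import *
import pickle
from scipy.optimize import least_squares
s,t=pickle.load(open("c0.pkl","rb"))
f=lambda p,k,x,y:((np.array(p,float)+.5)/k-.5+[x,y])
T=lambda p:f(p,5,315,163)
S=lambda p:f(p,5,88,208)
DT=lambda p:f(p,6,192,208)
DS=lambda p:f(p,12,220,160)
def fit(M,ps,pt,x0):
    def r(q):
        c,sn=np.cos(q[3]),np.sin(q[3])
        P=np.c_[M[:,0]*c-M[:,1]*sn+q[0],M[:,0]*sn+M[:,1]*c+q[1],M[:,2]+q[2]]
        return np.r_[(proj(s,P)-ps).ravel(),(proj(t,P)-pt).ravel()]
    o=least_squares(r,x0);return o.x,np.abs(o.fun).max(),np.sqrt((o.fun**2).mean())
# triangulated check
n=["FL","FR","RL","RR"]
bt=T([(305,238),(381,229),(286,115),(360,105)]);bs=S([(342,222),(293,273),(452,262),(402,318)])
for k,a,b in zip(n,bs,bt):
    p,g=tri(s,a,t,b);print("box",k,p.round(4),round(g,4))
M=np.array([(-.138,.091,.005),(-.138,-.091,.005),(.0715,.091,.028),(.0715,-.091,.028)])
# walls' outer y unknown: use only floor corners' y loosely -> fit lids row instead
L=np.array([(-.036,.09,.025),(-.036,-.09,.025),(.036,.09,.025),(.036,-.09,.025)])
lt=T([(78,308),(468,248),(48,150),(440,93)]);ls=S([(463,66),(0,0),(0,0),(0,0)])
ls=S([(0,0),(206,320),(592,107),(349,384)])
for k,a,b in list(zip(n,ls,lt))[1:]:
    p,g=tri(s,a,t,b);print("row",k,p.round(4),round(g,4))
for k,a,b in zip(["floorL","floorR","rearL","rearR"],S([(308,22),(4,287),(675,115),(405,435)]),T([(80,538),(523,465),(12,80),(450,13)])):
    p,g=tri(s,a,t,b);print(k,p.round(4),round(g,4))
D=np.array([(.04,.03,.012),(.04,-.03,.012),(-.04,-.03,.012),(-.04,.03,.012)])
print("dock",fit(D,DS([(455,197),(262,287),(42,152),(232,65)]),DT([(80,33),(232,73),(181,279),(25,241)]),[.5,.1,0,0]))
B=np.array([(-.02,.018,0),(-.02,-.018,0),(.036,.018,0),(.036,-.018,0)])
print("box(lid z)",fit(B,bs,bt,[.6,-.2,.025,0]))
print("tray by row",[fit(L[1:],ls[1:],lt[1:],[.6,-.1,0,0])])
print("jar top",onz(t,[[373*.64,200*.64]],.075),"cup",onz(t,[[272*.64,212*.64]],.0),"pen",onz(t,[[163*.64,380*.64],[187*.64,464*.64]],.01))
```

```text
box FL [ 0.5727 -0.1968  0.0232] 0.0007
box FR [ 0.5781 -0.2304  0.0234] 0.0019
box RL [ 0.6284 -0.1881  0.0263] 0.0005
box RR [ 0.6338 -0.2219  0.0256] 0.0001
row FR [ 0.5703 -0.2693  0.0236] 0.0027
row RL [ 0.6103 -0.0802  0.0265] 0.002
row RR [ 0.6407 -0.2581  0.0246] 0.0022
floorL [ 0.4357 -0.0972  0.0049] 0.0001
floorR [ 0.4718 -0.2997  0.0052] 0.0012
rearL [ 0.6429 -0.0631  0.0267] 0.0
rearR [ 0.6771 -0.2634  0.0265] 0.0012
dock (array([ 0.51496279,  0.17204515,  0.00116542, -0.22325543]), np.float64(0.33715026209389976), np.float64(0.22358016120734767))
box(lid z) (array([ 0.5953892 , -0.21052305,  0.02461136,  0.16221295]), np.float64(0.858978394918779), np.float64(0.4243143222933034))
tray by row [(array([ 5.90257972e-01, -1.74908931e-01, -1.93008666e-04,  1.72393700e-01]), np.float64(1.011249199961938), np.float64(0.49184707162030544))]
jar top [[0.74542042 0.11497825 0.075     ]] cup [[0.74509707 0.27265847 0.        ]] pen [[0.48866633 0.42214938 0.01      ]
 [0.36838791 0.3807375  0.01      ]]
```

```bash
cat >> h.py <<'E'
def Rz(a):
    c,s=np.cos(a),np.sin(a); return np.array([[-c,-s,0],[-s,c,0],[0,0,-1.]])
YT=.171; TO=np.array([.590,-.175])
def tw(x,y,z):
    c,s=np.cos(YT),np.sin(YT); return [TO[0]+c*x-s*y,TO[1]+s*x+c*y,z]
def fz(n=4):
    v=[]
    for _ in range(n): v.append(arm.get_wrist_force()); arm.hold(.01)
    return np.mean(v,0)
E
python3 - <<'E'
from h import *
arm.grasp(5); t0=arm.get_time();print("t",t0)
arm.move_to(tw(.018,-.036,.12),Rz(YT))
arm.movel(tw(.018,-.036,.031),vel=.08); arm.hold(.3)
b=fz(8);print("base",b,arm.get_eef_pos(),tw(.018,-.036,.031),arm.get_time())
z=.031
while z>.021:
    z-=.0002 if z<.0285 else .0005
    arm.movel(tw(.018,-.036,z),vel=.01)
    f=fz(2)[2]-b[2]
    if f>4.: break
arm.hold(.2);print(z,fz(8)-b,arm.get_eef_pos(),arm.get_time())
np.save("base.npy",np.r_[b,z])
E
```

```text
t 1.6083
base [ 0.21754291 -0.22571409 -0.03073985] [ 0.61398339 -0.20746441  0.03123134] [np.float64(0.6138635142191593), np.float64(-0.20741192202125597), 0.031] 6.5833
0.02470000000000002 [-1.55928067  0.78257478  5.27691891] [ 0.61419215 -0.20755988  0.02527695] 13.25
```

Run:
```python
from h import *
q=np.load("base.npy");b=q[:3];z=q[3];x=.018
while x>-.030:
    x-=.008; arm.movel(tw(x,-.036,z),vel=.04); f=(fz(3)-b)
    print(round(x,3),round(z,4),f.round(1),round(arm.get_time(),2))
    if f[2]<4.5: z-=.0002
    elif f[2]>7: z-=-.0002
    if f[2]>9.5 or f[2]<1: break
np.save("base.npy",np.r_[b,z]);np.save("x.npy",x)
c=snap("top","pics/t1.png")
im=c["image"][163:273,315:420,::-1];cv2.imwrite("pics/t1c.png",cv2.resize(im,None,fx=5,fy=5,interpolation=cv2.INTER_CUBIC))
```

```text
0.01 0.0247 [-0.6  0.7  5.5] 13.62
0.002 0.0247 [-0.8  0.3  6.4] 14.0
-0.006 0.0247 [-1.1 -0.   6.4] 14.38
-0.014 0.0247 [-0.6 -0.3  7.2] 14.75
-0.022 0.0249 [-1.3  0.4  7. ] 15.12
-0.03 0.0249 [-0.3 -0.2  7. ] 15.5
```

View pics/t1c.png

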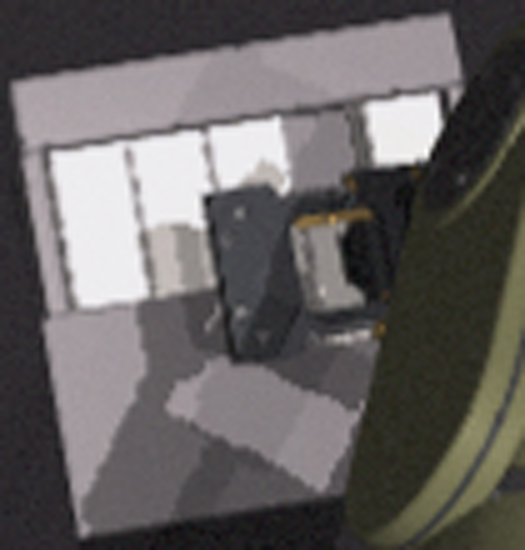

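The box is following the finger: its front edge shows at about (345,335) in the crop and its place in the row is empty. I'll carry on sliding.

Run:
```python
from h import *
q=np.load("base.npy");b=q[:3];z=q[3];x=float(np.load("x.npy"))
while x>-.080:
    x-=.008; arm.movel(tw(x,-.036,z),vel=.04); f=(fz(3)-b)
    print(round(x,3),round(z,4),f.round(1),round(arm.get_time(),2))
    if f[2]<4.5: z-=.0002
    elif f[2]>6.8: z+=.0002
    if f[2]>9.5 or f[2]<1: break
np.save("base.npy",np.r_[b,z]);np.save("x.npy",x)
arm.movel(tw(x,-.036,z+.004),vel=.03)
arm.movel(tw(x,-.036,.10),vel=.15)
arm.hold(.1)
c=snap("scene","pics/s2.png");t=snap("top","pics/t2.png")
import pickle;pickle.dump((c,t),open("c2.pkl","wb"))
a=cv2.resize(c["image"][200:305,65:225,::-1],None,fx=5,fy=5,interpolation=cv2.INTER_CUBIC)
cv2.imwrite("pics/s2c.png",a)
```

```text
-0.038 0.0251 [-1.  -0.1  6.8] 15.93
-0.046 0.0251 [-1.   0.2  7.2] 16.3
-0.054 0.0253 [-1.   0.4  7.3] 16.68
-0.062 0.0255 [-1.3  0.1  6. ] 17.05
-0.07 0.0255 [-0.8 -0.1  5.5] 17.43
-0.078 0.0255 [-1.5  0.4  5.4] 17.8
-0.086 0.0255 [-1.3  0.3  5.1] 18.18
```

View pics/s2c.png

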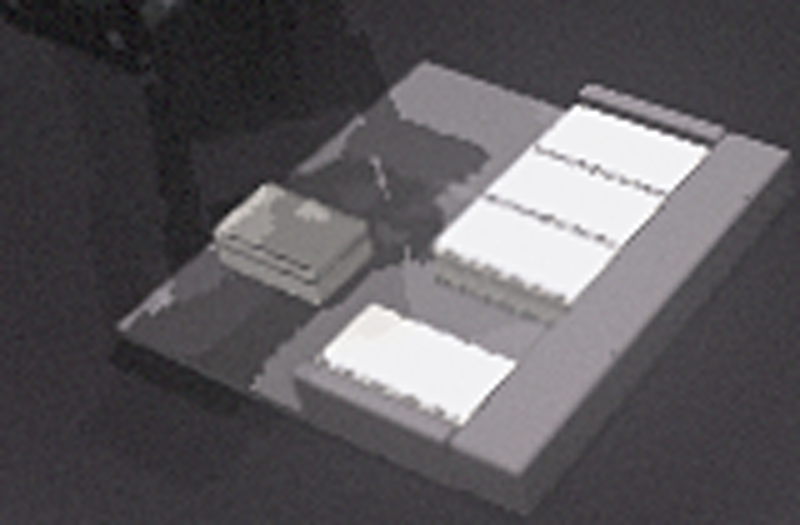

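The box lies flat out in front: its lid corners in the crop are (266,184), (372,238), (321,281) and (215,234), clear of the neighbours, which haven't moved.

Run:
```python
from h import *
import pickle
c,t=pickle.load(open("c2.pkl","rb"))
p=(np.array([(266,184),(215,234),(372,238),(321,281)])+.5)/5-.5+[65,200]
P=onz(c,p,.025);print(P.round(4))
d=P[:,:2]-TO;cs,s=np.cos(YT),np.sin(YT)
L=np.c_[d[:,0]*cs+d[:,1]*s,-d[:,0]*s+d[:,1]*cs];print(L.round(4),L.mean(0))
e=P[2]+P[3]-P[0]-P[1];print("yaw",np.arctan2(e[1],e[0]))
e=P[0]+P[2]-P[1]-P[3];print("yaw",np.arctan2(-e[0],e[1]))
a=cv2.resize(t["image"][200:290,315:420,::-1],None,fx=5,fy=5,interpolation=cv2.INTER_CUBIC);cv2.imwrite("pics/t2c.png",a)
```

```text
[[ 0.4699 -0.2155  0.025 ]
 [ 0.4787 -0.2495  0.025 ]
 [ 0.5343 -0.21    0.025 ]
 [ 0.5376 -0.2402  0.025 ]]
[[-0.1253 -0.0195]
 [-0.1224 -0.0545]
 [-0.0609 -0.025 ]
 [-0.0628 -0.0553]] [-0.09282355 -0.03858625]
yaw 0.11922818534486047
yaw 0.18590331557706094
```

Run:
```python
from h import *
import pickle
arm.move_to([.42,.05,.16],Rz(0)); arm.gripper_open()
t=snap("top","pics/t3.png");c=snap("scene","pics/s3.png");pickle.dump((c,t),open("c3.pkl","wb"))
print(arm.get_time())
A=np.zeros((600,800,3),np.uint8)
A[:475,:420]=cv2.resize(t["image"][175:270,325:409,::-1],None,fx=5,fy=5,interpolation=cv2.INTER_CUBIC)
A[:400,425:800]=cv2.resize(c["image"][220:300,90:165,::-1],None,fx=5,fy=5,interpolation=cv2.INTER_CUBIC)
cv2.imwrite("pics/c3.png",A)
```

```text
22.0417
```

View pics/c3.png

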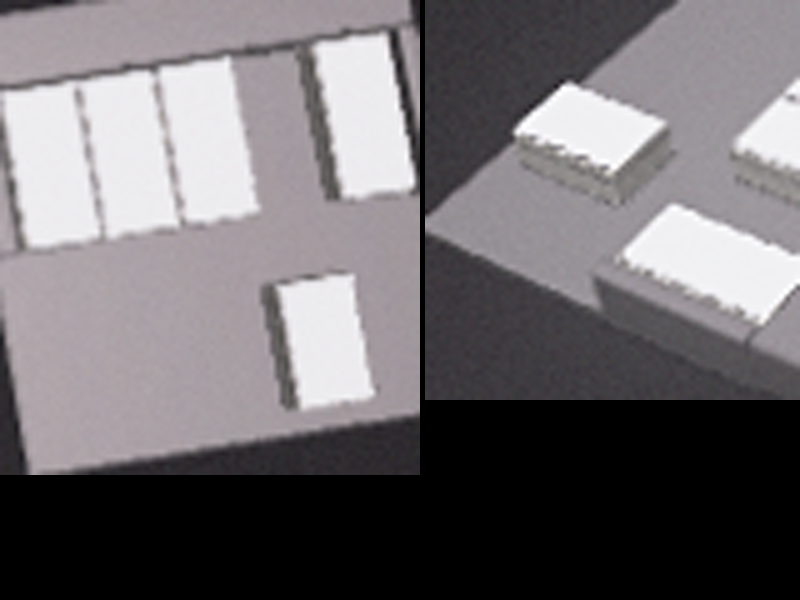

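The top view gives the lid corners at (279,284), (354,272), (375,398) and (298,409), and the scene view at (568,82), (670,125), (613,172) and (515,132). The neighbours are still in place.

Run:
```python
from h import *
import pickle
from scipy.optimize import least_squares
s,t=pickle.load(open("c3.pkl","rb"))
pt=(np.array([(279,284),(354,272),(375,398),(298,409)])+.5)/5-.5+[325,175]
ps=(np.array([(670,125),(613,172),(515,132),(568,82)])-[425,0]+.5)/5-.5+[90,220]
M=np.array([(.028,.018),(.028,-.018),(-.028,-.018),(-.028,.018)])
def r(q,w=(1,1)):
    c,n=np.cos(q[3]),np.sin(q[3])
    P=np.c_[M[:,0]*c-M[:,1]*n+q[0],M[:,0]*n+M[:,1]*c+q[1],0*M[:,0]+q[2]]
    return np.r_[(proj(s,P)-ps).ravel()*w[0],(proj(t,P)-pt).ravel()*w[1]]
o=least_squares(r,[.5,-.23,.025,.17]);print(o.x,np.abs(o.fun).max())
for w in((0,1),(1,0)):print(least_squares(lambda q:r(np.r_[q[:2],.025,q[2]],w),[.5,-.23,.17]).x)
d=o.x[:2]-TO;print(d[0]*np.cos(YT)+d[1]*np.sin(YT),-d[0]*np.sin(YT)+d[1]*np.cos(YT))
np.save("box.npy",o.x)
```

```text
[ 0.50045951 -0.22673046  0.02465427  0.16008291] 0.7483042450089101
[ 0.50011707 -0.22703732  0.14772301]
[ 0.50125105 -0.22665423  0.17408086]
-0.09703740884165273 -0.03573906563510331
```

Run:
```python
from h import *
B=[.5003,-.2268];R=Rz(.160)
arm.move_to([*B,.10],R); arm.movel([*B,.035],vel=.15); arm.movel([*B,.0138],vel=.05)
arm.hold(.2);b=fz(6);print(arm.get_eef_pos(),b)
arm.grasp(8); arm.hold(.2);print(arm.get_gripper_width()*95,arm.get_grasp_force(),fz()-b)
arm.movel([*B,.03],vel=.03);arm.movel([*B,.12],vel=.12);arm.hold(.2)
print(arm.get_gripper_width()*95,arm.get_grasp_force(),fz()-b,arm.get_time())
D=[.5150,.1720]
arm.move_to([*D,.12],Rz(-.223));arm.movel([*D,.06],vel=.12);arm.hold(.2)
print(arm.get_gripper_width()*95,arm.get_grasp_force(),arm.get_eef_pos(),arm.get_time())
import pickle
c=snap("scene","pics/s4.png");t=snap("top","pics/t4.png");pickle.dump((c,t),open("c4.pkl","wb"))
A=np.zeros((600,800,3),np.uint8)
A[:490,:420]=cv2.resize(c["image"][130:200,210:270,::-1],None,fx=7,fy=7,interpolation=cv2.INTER_CUBIC)
A[:375,425:800]=cv2.resize(t["image"][195:270,180:255,::-1],None,fx=5,fy=5,interpolation=cv2.INTER_CUBIC)
cv2.imwrite("pics/c4.png",A)
```

```text
[ 0.50051121 -0.22696356  0.01411155] [0.18963288 0.02570443 0.19865594]
36.036042911990386 7.979843616485596 [-0.20124479  0.4321828  -0.36557301]
35.80974284059641 7.979855686426163 [ 0.11515916 -0.18774847 -0.96181124] 27.6
35.61209614045435 7.9798324406147 [0.51590176 0.17216715 0.06122474] 29.9333
```

View pics/c4.png

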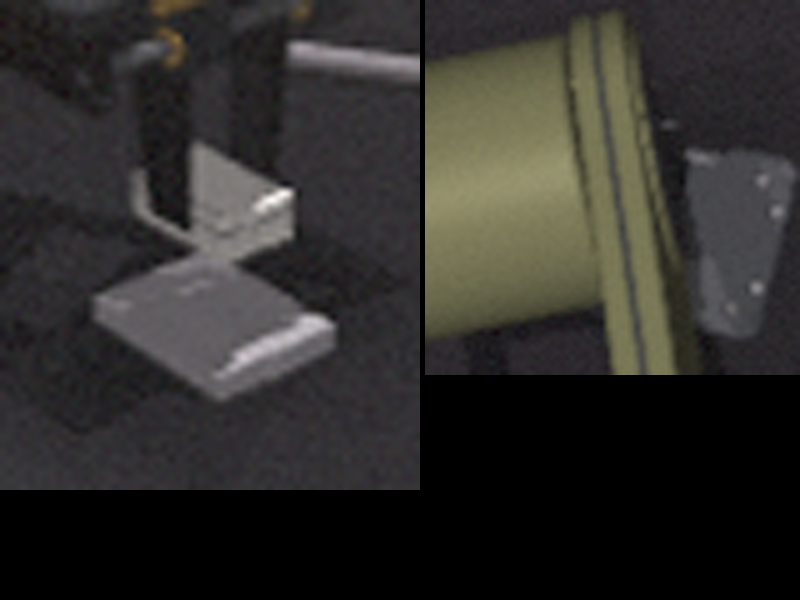

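The box hangs level over the dock; its near end face has corners at about (295,187) and (295,238), with the bottom near corner at (212,265). I'll compare those with the predicted projection.

Run:
```python
from h import *
import pickle
s,t=pickle.load(open("c4.pkl","rb"))
R=arm.get_eef_rot();p=np.array(arm.get_eef_pos());print(np.arctan2(R[0,1],R[1,1])*-1,p)
a=-.223;c,n=np.cos(a),np.sin(a)
zb=p[2]-.0091
for nm,x,y,z in[("+x+y top",.028,.018,zb+.02),("+x+y bot",.028,.018,zb),("+x-y bot",.028,-.018,zb),("-x-y bot",-.028,-.018,zb)]:
    q=proj(s,[p[0]+c*x-n*y,p[1]+n*x+c*y,z])[0];print(nm,(q-[210,130]+.5)*7-.5)
x0=np.array([.51496,.17205])
for x,y in[(.04,.03),(.04,-.03),(-.04,-.03)]:
    q=proj(s,[x0[0]+c*x-n*y,x0[1]+n*x+c*y,.0125])[0];print("dock",(q-[210,130]+.5)*7-.5)
```

```text
-0.22296491343221972 [0.51556231 0.17214368 0.06087772]
+x+y top [295.34712512 195.9357812 ]
+x+y bot [294.40649831 240.38007602]
+x-y bot [225.33386412 270.02803138]
-x-y bot [134.45666695 216.11337546]
dock [333.20626081 326.43597168]
dock [220.29545984 378.43048886]
dock [ 93.47352122 297.90434111]
```

Run:
```python
from h import *
D=[.5147,.1719]
arm.movel([*D,.026],vel=.06);arm.hold(.2);b=fz(8);print(b,arm.get_eef_pos())
z=.026
while z>.0135:
    z-=.0005; arm.movel([*D,z],vel=.02); f=fz(2)-b
    if np.linalg.norm(f)>2.5: break
arm.hold(.2);print(z,f,fz()-b,arm.get_eef_pos(),arm.get_time())
```

```text
[-0.21575774  0.16115546 -0.6109591 ] [0.51505837 0.17196899 0.02647124]
0.018499999999999992 [1.96075825 2.49222209 0.50364864] [1.15017758 2.72947996 0.38164064] [0.51484302 0.17202845 0.0185811 ] 35.25
```

It's inside the rim and touching the -y wall lightly, so I'll comply sideways and continue.

Run:
```python
from h import *
D=np.array([.5147,.1719]);z=.0185
arm.movel([*D,.026],vel=.05);arm.hold(.2);b=fz(8);print("b",b,arm.get_gripper_width()*95)
ey=np.array([.22,.975]); D=D+.0008*ey; z=.026
arm.movel([*D,.0215],vel=.03);z=.0215
for k in range(40):
    f=fz(3)-b
    if f[2]>2.5 or np.linalg.norm(f)>8: break
    l=f[:2]; m=np.linalg.norm(l)
    if m>1.2: D=D+.0003*l/m
    if m<3: z-=.0004
    if z<.0140: break
    arm.movel([*D,z],vel=.02)
    print(k,round(z,4),f.round(1),D.round(4))
arm.hold(.2);print(z,D,fz()-b,arm.get_eef_pos(),arm.get_time())
```

```text
b [ 0.17655527  0.09138059 -0.17044219] 35.83038495719624
0 0.0211 [-0.4  0.  -0.3] [0.5149 0.1727]
1 0.0207 [-0.1  0.  -0.2] [0.5149 0.1727]
2 0.0203 [-0.1  0.4 -0.1] [0.5149 0.1727]
3 0.0199 [-0.  -0.5  0. ] [0.5149 0.1727]
4 0.0195 [-0.6 -0.4 -0.4] [0.5149 0.1727]
5 0.0191 [-0.3 -0.6 -0.4] [0.5149 0.1727]
6 0.0187 [-0.2  0.  -0.6] [0.5149 0.1727]
7 0.0183 [-0.2 -0.2 -0.3] [0.5149 0.1727]
8 0.0179 [-0.   0.  -0.6] [0.5149 0.1727]
9 0.0175 [-0.3 -0.3 -0.6] [0.5149 0.1727]
10 0.0171 [0.1 0.3 0.1] [0.5149 0.1727]
11 0.0167 [-0.2 -0.1 -0.3] [0.5149 0.1727]
12 0.0163 [-0.1 -0.1 -0.6] [0.5149 0.1727]
13 0.0159 [-0.   0.1 -0.3] [0.5149 0.1727]
14 0.0155 [-0.3  0.1 -0.9] [0.5149 0.1727]
15 0.0151 [-0.1  0.  -0.1] [0.5149 0.1727]
16 0.0147 [-0.1  0.  -0.8] [0.5149 0.1727]
17 0.0143 [-0.9 -1.   1.1] [0.5147 0.1725]
0.014299999999999986 [0.51467761 0.17245496] [-1.72250023  1.38653517  4.8614787 ] [0.51505805 0.17270738 0.01477308] 41.325
```

Seated: floor contact comes at the expected height. Releasing, backing off and checking.

Run:
```python
from h import *
D=[.51468,.17245]
arm.movel([*D,.0147],vel=.02);arm.gripper_open();arm.hold(.2)
arm.movel([*D,.12],vel=.12)
arm.move_to([.40,-.05,.2],Rz(0)); arm.hold(.2)
c=snap("scene","pics/s5.png");t=snap("top","pics/t5.png");print(arm.get_time(),fz())
A=np.zeros((560,800,3),np.uint8)
A[:360,:400]=cv2.resize(c["image"][155:200,215:265,::-1],None,fx=8,fy=8,interpolation=cv2.INTER_CUBIC)
A[:480,405:765]=cv2.resize(t["image"][205:265,190:235,::-1],None,fx=8,fy=8,interpolation=cv2.INTER_CUBIC)
cv2.imwrite("pics/c5.png",A)
```

```text
45.2083 [-0.09654102 -0.15266467 -0.07659076]
```

View pics/c5.png

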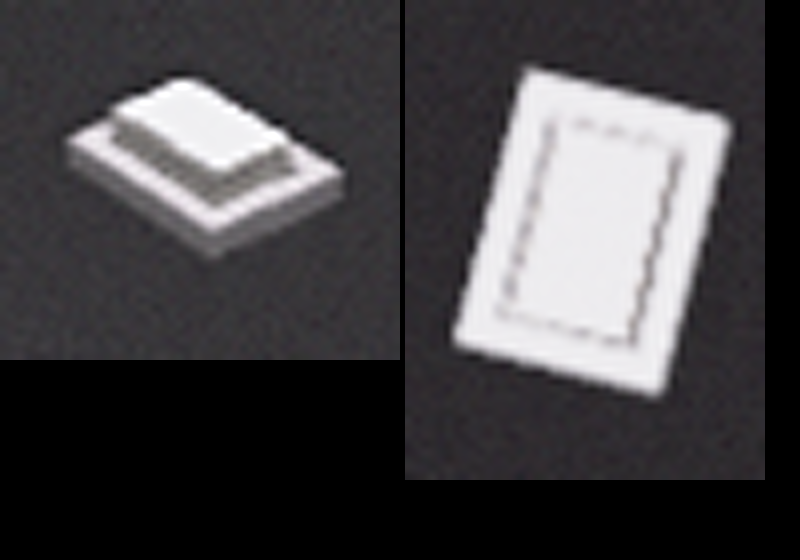

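The box lies flat and centred in the pocket: lid ~(600,230) in the top crop, with an even gap all round and level in the scene crop.

```bash
python3 -c "
from cell import arm
print(arm.close_job())"
```

```text
the job is handed in; nothing more can be done
None
```

The short box was slid out of the row with a light press of about 5–7 N, picked up, set down flat in the dock pocket and let go. The job was handed in at about 45 s; no verdict was shown, but the last pictures show the box level and centred.

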